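# Close up the jewellery case

## Task

Close up the jewellery case on the shop counter by pushing with the fingertips only, grasping and lifting nothing: first push both small drawers fully home, then push the standing mirror lid over and down until it lies fully shut, moving it steadily and not slamming it. Keep the fingers off the mirror inside the lid and out of the velvet trays in the drawers, leave the ring cone, the cream jar and the bracelet bar where they stand, and finish clear of everything.

Things in the scene. Friction and masses are not known exactly. Their poses are not given: they have to be found in the camera images.
- case: (All sizes here in mm.) Dark wooden jewellery case fixed to the counter on a thin grey mat, 130 (its x, depth) x 250 (its y, width) x 85 high, walls 6. Origin: centre of its underside, on the counter. Its x axis points from its front (the two drawers, towards the robot) to its back (the lid's hinge), y to its left as seen from the robot, z up. Its mid-shelf with rings lies 61 high under the lid.
- drawer_left (a joint): Slide of the left (+y) drawer: 0 fully home, grows in m as it stands out of the front along the case's -x, up to 0.07; friction about 1.2 N, no spring, it stays where it is left.
- drawer_right (a joint): Slide of the right (-y) drawer, as for the left one.
- drawer_left_front (a point): Centre of the outer face of the left drawer's front, 31 above the counter. The front is plain dark wood without knob (a dark strip marks a finger pull), 117 wide (y) x 48 high (7 to 55 above the counter) x 12 thick. Fully home this face is at x = -71 in the case's frame, 6 proud of the case's front wall, y = +60.5.
- drawer_right_front (a point): The same point on the right drawer; y = -60.5 in the case's frame.
- tray_left: Velvet tray of jewellery inside the left drawer, 105 x 98 x 36 high, walls 4, directly behind the drawer's front; not to be touched. Origin: centre of its underside; axes as the case's.
- tray_right: The same in the right drawer.
- lid (a joint): Hinge of the lid in rad: 0 lies shut, level on the case; grows as it opens upward and back; 1.57 stands upright; stop at 1.8. A stiff friction hinge (about 0.2 N m): it stays at any angle and must be pushed all the way down.
- lid_hinge (a point): Point on the hinge axis at the middle of the case's width: x = +65, y = 0, z = 85.5 in the case's frame. The axis runs along the case's y.
- lid_edge (a point): Middle of the lid's free edge on its outer (wooden) face, 130 from the hinge axis. The lid is a plain dark wooden board 130 x 250 x 10 thick, no handle; the hinge axis lies in its underside plane. Shut, the outer face is level, 95.5 above the counter; open, it looks away from the robot. Shut, the point's axes are the case's; they turn with the lid.
- mirror: Mirror on the inner face of the lid, 116 x 234 x 3 thick, almost as large as the lid (facing the robot when the lid stands open); not to be touched. Origin: its centre; z is its normal, towards the wood.
- ring_cone: Loose white ceramic ring cone, base 48 across, 85 high, 0.12 kg. Origin: centre of its underside.
- cream_jar: Loose amber glass jar with black cap, 54 across, 55 high, 0.15 kg. Origin: centre of its underside.
- bracelet_bar: Loose T-shaped bracelet stand, foot 68 across, 104 high, padded bar 90 long along its x on top, 28 across, 0.3 kg. Origin: centre of its underside.

How it is judged (in metres and radians):
On the way, in this order (a step that is already met when the one before it is completed fails the run):
1. both drawers pushed fully home while the lid still stands open (value of joint each of drawer_left, drawer_right below 0.004 m and value of joint lid above 0.9 rad), for 0.2 s.
2. lid pushed fully shut (value of joint lid below 0.04 rad), for 0.2 s.
At the end, for the whole second after the job is handed in: Both drawers are within 4 mm of fully home, the lid is within 0.04 rad (5 mm at its edge) of lying shut, and the cone, the jar and the bracelet bar stand within 20 mm of where they stood (value of joint each of drawer_left, drawer_right below 0.004 m and value of joint lid below 0.04 rad and distance of each of ring_cone, cream_jar, bracelet_bar from where it was at the start of the episode below 0.02 m); the robot touches nothing.
It fails at once if the ring cone, cream jar or bracelet bar is moved by more than 20 mm, lifted or tipped over (not (distance of ring_cone from where it was at the start of the episode below 0.02 m) or not (distance of cream_jar from where it was at the start of the episode below 0.02 m) or not (distance of bracelet_bar from where it was at the start of the episode below 0.02 m) or angle between any of ring_cone, cream_jar, bracelet_bar's own z axis and vertical above 0.4 rad).
It fails at once if the lid is slammed: it turns towards shut faster than 4 rad/s (about 0.5 m/s at its edge) (velocity of joint lid below -4 rad/s).
It fails at once if a drawer is pulled out beyond 62 mm (value of joint any of drawer_left, drawer_right above 0.062 m).
It fails at once if the fingers touch the mirror or a velvet tray (over 1 N), as a pinch of the lid or of a drawer's front would (contact force between the fingers and mirror above 1 N or contact force between the fingers and tray_left above 1 N or contact force between the fingers and tray_right above 1 N).
It also fails if it takes over 67 s, if anything falls off the work surface, if the arm or the gripper's body presses on something with over 40 N, if the wrist force passes 120 N, or if a joint passes its speed limit or range.

## Robot

A 6-joint arm with a two-finger parallel gripper is mounted at the origin on the work surface. World frame = base frame: x ahead of the robot, y to its left, z up, the work surface at z = 0. Lengths are in mm, angles in rad, forces in N, time in s.
With the tool pointing down it reaches from about 250 to 725 mm from the base axis. Payload 4 kg.
Tool frame: the origin (TCP) lies between the finger pads; the fingertips stand 14 mm ahead of it and the grasp point (between the pads) lies 5 mm behind it (bot.finger_overhang is the distance from the TCP to the fingertips, in mm); z points along the fingers, y is the line along which they close (so a half turn about z gives the same grasp; the last joint's range is limited). The gripper opens to 85 mm and grips with 20 to 120 N. Pads are 22 mm wide; open, the fingers measure 114 mm over their backs; the gripper's body (76 mm by 85 mm) begins 54 mm behind the grasp point. The pads swing forward as they close: fully open they stand 13 mm farther back than shut.
Start: joints at [1.143, 0.241, 0.005, 1.335, 0, 1.571], TCP at [207.433, 454.941, 245.306] pointing down, gripper open.
Joint ranges: [-2.72, 2.72], [-1.05, 1.87], [-1.09, 1.28], [-1.99, 2.15], [-1.42, 1.44], [-3.14, 3.14]. Speed limits (rad/s): [2.79, 2.79, 3.14, 3.14, 3.14, 3.14].

## Interface

Orientations are given as a unit quaternion [x, y, z, w].
In Python, from plant import bot gives the robot as it stands. The module is installed in compiled form; this text tells all that it offers.
- The arm moves only by the tool play_rows, never from a script. Its argument "motion" is a list that holds one entry, the list of rows, each a list of 7 numbers: the turn, a rotation vector about the tool's x, y, z in units of 6 degrees (1.0 is 6 degrees), then the shift along the tool's x, y, z in units of 50 mm (1.0 is 50 mm), then the closure, from -1 (fully open) to 1 (shut). A call has 1 to 12 rows; each row is the pose to reach, as a shift and turn from the pose commanded when the call began, along the tool's axes at that moment; what a row does not reach only later rows make up. A row lasts 1/10 s, in which the tool goes at most 50 mm and 8.59 degrees, less where a joint would pass 70% of its speed; a pose out of reach is approached as far as the arm can. A call with a gripper value outside its range is refused whole. The fingers move at their own pace and stop on an object; "newtons" is the grip in N (left out, the last holds). Time passes only in rows, so rows that repeat a pose let the fingers close. It gives the time, the measured TCP pose, the force, the opening and the grip force at its end, in the units of the state.
- bot.get_state(): the state, without advancing time (a new reading comes with each control period).
- bot.read_camera(name): name is "scene" or "top"; returns a dict with "frame" (420x560x3 uint8, red, green, blue), "fx", "fy", "cx", "cy" (pixels), "k1" (the pictures are not rectified: a ray, as slopes to the right and down, at radius r is drawn at 1 + k1 r^2 times it, then the intrinsics apply), "extrinsics" (4x4, takes a point from world to camera coordinates). Camera axes: x right, y up, looking along -z (the intrinsics and any distortion apply to the point x, -y, -z); pixel columns grow to the right and rows downward; lengths in mm; the calibration is good to about 2 mm. A picture is of the moment at which its call begins. There is no depth.
- bot.sign_off(): hands the job in; it is judged then, once.
Trained networks look in the newest picture that a camera, given by its name, has taken for a name from the list of things; names that differ only in an ending like _2 or _b are one class to them, and where a whole thing is asked for, a point or a joint stands for the part that bears it (a point fixed in the world has none). Each returns a list of dicts, best first, with "p" (0 to 1); they miss things now and then, are a little off and sometimes report something else, mostly with a low value. They report only what shows in the picture. A call takes as long as a camera call.
- bot.outline_of(camera, name): "region" (420x560 bool, what is visible of it) and "location" ([row, column] in pixels, amid what is visible of it).
- bot.tip_of(camera, name): "location" ([row, column] in pixels: a listed point, or the origin of a listed thing).
The state is a dict: "time_s": time; "joint_pos": joint angles; "dq": joint speeds; "joint_efforts": joint torques, N m; "ee_pos": TCP position; "eef_rot": TCP orientation; "ft_force": force on the tool from outside, world axes, zero at the start; "ft_torque": the same for the moment, N m; "finger_gap": opening from 0.0 (shut) to 1.0 (fully open); "grip_force": force on a finger pad.
Only numpy, scipy, OpenCV 4.12 (cv2) and the standard library are available. Lean on these libraries where they do the work, as an engineer would, in place of code of your own. Each camera call takes 0.05 s, during which the arm holds its last target. There are 200 camera calls.

## Working session

There is one attempt and no reset: what is moved stays moved. The work goes in short steps, Python scripts to look and compute and a tool call to move; the robot and the scene stay as the last step left them, time stands still between calls to the robot, and variables do not carry over. Pictures are saved under pics/ and viewed, at most 10 in all, crops included, and the job is handed in when it is done.

Besides the shell and the picture viewer there is one more tool, called after "Request:" as a command line: name --argument value ..., lists and objects as JSON in quotes. play_rows: Moves the arm, as the interface text tells. Its arguments: {"type":"object","properties":{"motion":{"type":"array"},"newtons":{"type":"number"}},"required":["motion"]}

```bash
mkdir -p pics
cat > h.py <<'E'
import numpy as np, cv2
from plant import bot
def ray(c,rc):
    x=(rc[1]-c["cx"])/c["fx"]; y=(rc[0]-c["cy"])/c["fy"]
    u,v=x,y
    for _ in range(20):
        s=1+c["k1"]*(u*u+v*v); u,v=x/s,y/s
    E=np.array(c["extrinsics"]); R=E[:3,:3]; t=E[:3,3]
    d=R.T@np.array([u,-v,-1.]); return -R.T@t, d/np.linalg.norm(d)
def at_z(c,rc,z):
    o,d=ray(c,rc); return o+d*(z-o[2])/d[2]
def proj(c,p):
    E=np.array(c["extrinsics"]); q=E[:3,:3]@np.array(p,float)+E[:3,3]
    u,v=q[0]/-q[2],-q[1]/-q[2]; s=1+c["k1"]*(u*u+v*v)
    return np.array([v*s*c["fy"]+c["cy"],u*s*c["fx"]+c["cx"]])
def tri(a,b):
    (o1,d1),(o2,d2)=a,b
    A=np.stack([d1,-d2],1); s=np.linalg.lstsq(A,o2-o1,rcond=None)[0]
    p,q=o1+s[0]*d1,o2+s[1]*d2; return (p+q)/2,np.linalg.norm(p-q)
E
cat > a.py <<'E'
from h import *
C={n:bot.read_camera(n) for n in("scene","top")}
np.set_printoptions(precision=1,suppress=True)
cv2.imwrite("pics/a.png",np.hstack([cv2.resize(C[n]["frame"][:,:,::-1],(560,420)) for n in C])[:, :])
for n in C: cv2.imwrite(f"pics/{n}0.png",C[n]["frame"][:,:,::-1]); print(n,ray(C[n],(210,280)))
for k in "case drawer_left_front drawer_right_front lid_hinge lid_edge mirror tray_left tray_right ring_cone cream_jar bracelet_bar".split():
    L={}
    for n in C:
        r=bot.tip_of(n,k)
        for x in r[:2]: print(k,n,np.array(x["location"]),round(x["p"],2))
        if r: L[n]=ray(C[n],r[0]["location"])
    if len(L)==2: print("   ",*tri(L["scene"],L["top"]))
s=bot.get_state(); print(s["ee_pos"],s["eef_rot"],s["ft_force"],s["time_s"])
E
python3 a.py
```

```text
scene (array([920.2, 541.3, 753.6]), array([-0.4, -0.6, -0.7]))
top (array([422.2,  21.7, 783.2]), array([ 0.2,  0. , -1. ]))
case scene [250.2 272. ] 0.67
case top [211.2 275.4] 0.73
    [568.8  40.9   6.7] 11.622639750656584
drawer_left_front scene [231.4 329.9] 0.95
drawer_left_front scene [252.4 272.3] 0.49
drawer_left_front top [273.2 258.8] 0.67
    [439.2  76.2  18.5] 1.0455584904035629
drawer_right_front scene [203.2 289.2] 0.74
drawer_right_front top [254.1 319. ] 0.86
    [473.1 -38.7  36.3] 4.930742279924774
lid_hinge scene [245.4 250.2] 0.96
lid_hinge top [168.  269.9] 0.94
    [635.   52.3  81.1] 2.9509451601754946
lid_edge scene [199.2 244. ] 0.7
lid_edge top [137.9 263. ] 0.57
    [642.9  56.7 217.7] 4.610832477129359
mirror top [160.  268.7] 0.8
tray_left top [242.5 252. ] 0.84
tray_right top [223.  312.8] 0.95
tray_right top [212.1 177.7] 0.55
ring_cone scene [319.9 338.2] 0.58
ring_cone top [211.5 178.9] 0.7
ring_cone top [140.7 268.7] 0.2
    [564.6 248.7  -6.3] 5.39060762561308
cream_jar scene [185.7 244.3] 0.89
cream_jar top [242.1 387.6] 0.59
    [ 503.2 -183.7   -0.5] 3.7561178094590373
bracelet_bar scene [218.2 185.8] 0.79
bracelet_bar scene [228.1 331.6] 0.36
bracelet_bar top [161.2 380. ] 0.81
bracelet_bar top [239.7 387.6] 0.6
    [ 677.2 -178.8  -11.7] 2.9843161569373327
[207.4 454.9 245.3] [ 0.2  1.  -0.   0. ] [-0.4 -0.2 -0.3] 1.2
```

View pics/scene0.png

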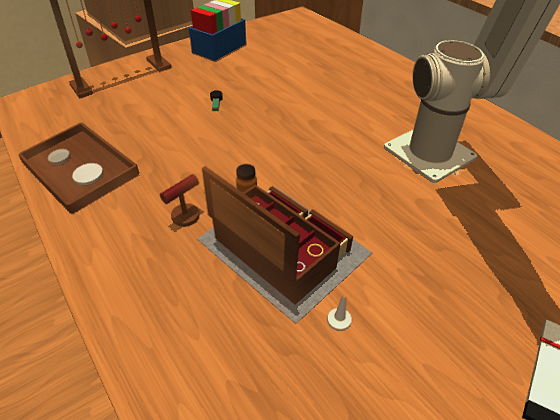

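View pics/top0.png

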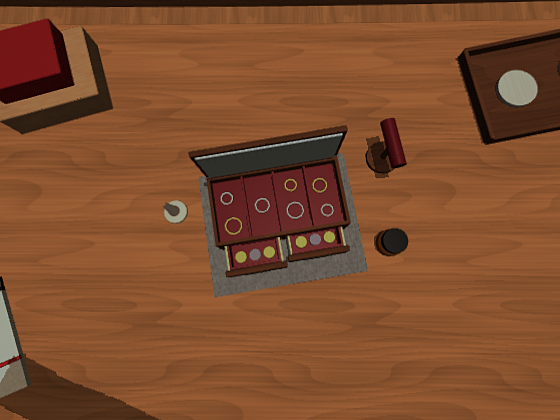

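The scene view shows the case with its lid upright (205–300, 165–310), the cone at (340,315), the jar at (245,175) and the bar at (183,200). The top view shows the left drawer (255,255) further out than the right (318,243). Next I'll fit the case pose and check it with a wireframe overlay.

```bash
cat > f.py <<'E'
from h import *
from scipy.optimize import least_squares
import sys
C={n:bot.read_camera(n) for n in("scene","top")}
def pts(q):
    x,y,a,th,dl,dr=q; c,s=np.cos(a),np.sin(a)
    W=lambda X,Y,Z:np.array([x+c*X-s*Y,y+s*X+c*Y,Z])
    L=lambda r,Y,n:W(65-r*np.cos(th)+n*np.sin(th),Y,85.5+r*np.sin(th)+n*np.cos(th))
    P={f"rim{i}":W(X,Y,85) for i,(X,Y) in enumerate([(-65,125),(-65,-125),(65,-125),(65,125)])}
    P|={f"lo{i}":L(r,Y,10) for i,(r,Y) in enumerate([(0,125),(130,125),(130,-125),(0,-125)])}
    P|={f"li{i}":L(r,Y,0) for i,(r,Y) in enumerate([(0,125),(130,125),(130,-125),(0,-125)])}
    for k,d,yy in(("dl",dl,60.5),("dr",dr,-60.5)):
        P|={k+str(i):W(-71-d,yy+Y,Z) for i,(Y,Z) in enumerate([(58.5,55),(-58.5,55),(-58.5,7),(58.5,7)])}
    P["lid_edge"]=L(130,0,10);P["lid_hinge"]=W(65,0,85.5);P["drawer_left_front"]=W(-71-dl,60.5,31);P["drawer_right_front"]=W(-71-dr,-60.5,31);P["case"]=W(0,0,0)
    return P
def draw(q,name,k=4):
    P=pts(q); box={"top":(170,110,200,180),"scene":(190,150,200,180)}
    o=[]
    for n in("top","scene"):
        x0,y0,w,h=box[n]; im=cv2.resize(C[n]["frame"][y0:y0+h,x0:x0+w,::-1].copy(),None,fx=k,fy=k,interpolation=cv2.INTER_CUBIC)
        for g,col in(("rim",(0,255,0)),("lo",(255,255,0)),("li",(255,0,255)),("dl",(0,255,255)),("dr",(0,255,255))):
            v=np.array([proj(C[n],P[g+str(i)])[::-1] for i in range(4)]); v=((v-[x0,y0]+.5)*k).astype(int)
            cv2.polylines(im,[v],True,col,1)
        cv2.imwrite(f"pics/{name}_{n}.png",im)
E
cat > g.py <<'E'
from f import *
obs=[]
for k in("lid_edge","lid_hinge","drawer_left_front","drawer_right_front","case"):
    for n in C:
        r=bot.tip_of(n,k)
        if r and r[0]["p"]>.5: obs.append((k,n,np.array(r[0]["location"])))
f=lambda q:np.concatenate([proj(C[n],pts(q)[k])-l for k,n,l in obs])
r=least_squares(f,[570,40,.16,1.57,.0+30,15],loss="soft_l1",x_scale=[10,10,.1,.1,10,10])
print(np.round(r.x,3)); print(np.round(f(r.x).reshape(-1,2),1).tolist()); draw(r.x,"fit")
E
python3 g.py
```

```text
[5.71959e+02 3.97580e+01 1.81000e-01 1.54700e+00 5.52250e+01 4.25480e+01]
[[1.1, 1.2], [-0.1, -0.1], [-1.1, -0.3], [0.5, 0.0], [-3.1, -0.7], [-0.1, -0.5], [-0.5, 0.3], [-0.2, -1.4], [-2.0, 1.9]]
```

View pics/fit_top.png

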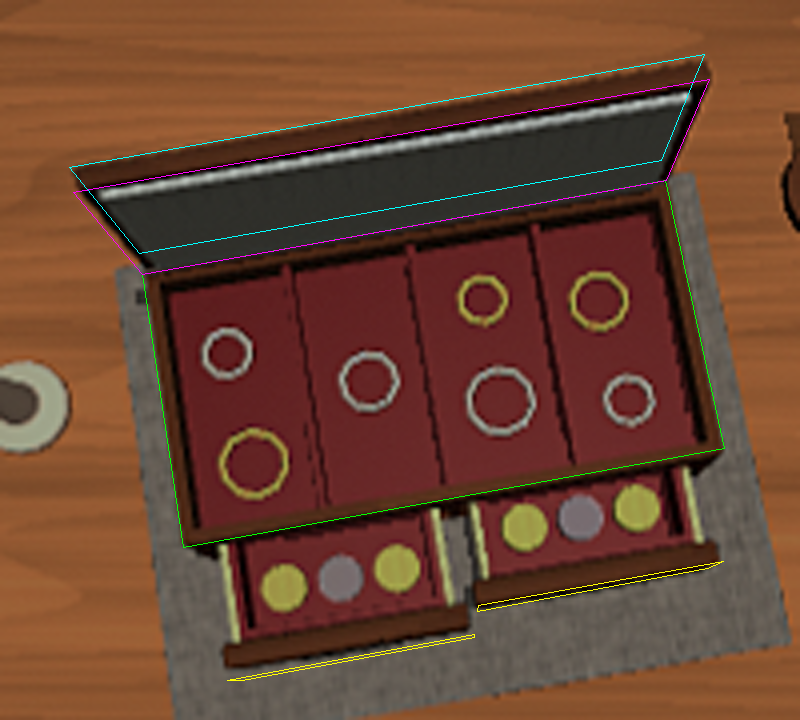

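View pics/fit_scene.png

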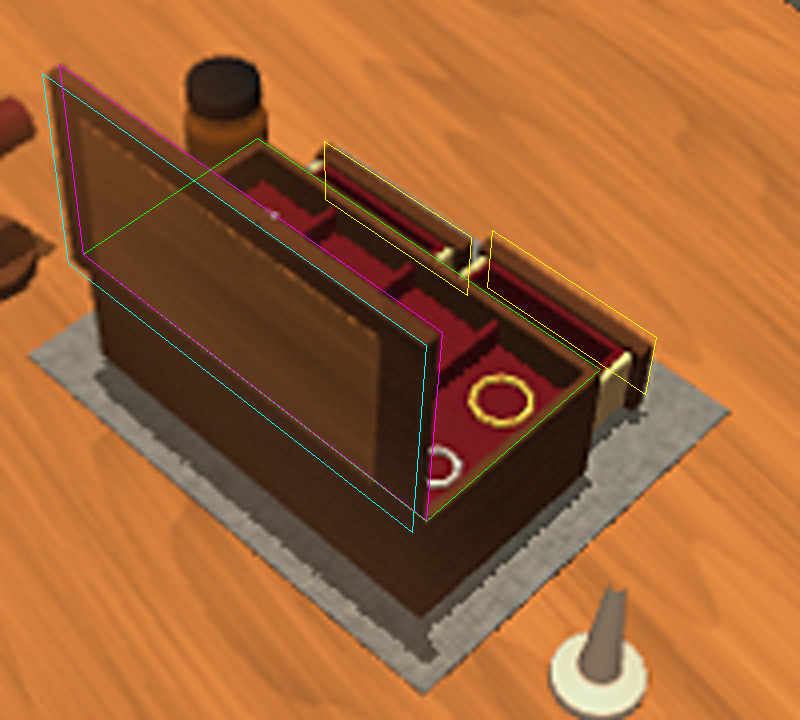

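The overlay agrees to about 3 mm: case at roughly (570, 40), yaw about 0.178, left drawer out about 50 mm, right about 38 mm, lid about 1.5 rad. Next is a helper that turns a target pose into row numbers.

```bash
cat > m.py <<'E'
from h import *
from scipy.spatial.transform import Rotation as R
O=np.array([570,40.]);a=.178
def w(X,Y,Z): c,s=np.cos(a),np.sin(a); return np.array([O[0]+c*X-s*Y,O[1]+s*X+c*Y,Z])
def inv(p): c,s=np.cos(a),np.sin(a); d=np.array(p[:2])-O; return np.round([c*d[0]+s*d[1],-s*d[0]+c*d[1],p[2]],1)
# tool down, tool x along +-case x
def row(s,X,Y,Z,flip=0):
    R0=R.from_quat(s["eef_rot"]); Rt=R.from_euler("z",a+np.pi*flip)*R.from_matrix(np.diag([1,-1,-1]))
    p=R0.inv().apply(w(X,Y,Z)-np.array(s["ee_pos"]))/50
    t=np.degrees((R0.inv()*Rt).as_rotvec())/6
    return np.round(np.r_[t,p],2).tolist()
E
python3 -c "
from m import *
s=bot.get_state();print(s['ee_pos'],R.from_quat(s['eef_rot']).as_matrix().round(3).tolist())
for f in(0,1):print(row(s,-180,60,200,f))"
```

```text
[207.41401363 454.94949683 245.3068916 ] [[-0.91, 0.415, -0.0], [0.415, 0.91, 0.0], [0.0, 0.0, -1.0]]
[-0.0, -0.0, 24.22, -6.4, -5.61, 0.91]
[0.0, -0.0, -5.78, -6.4, -5.61, 0.91]
```

Request:
play_rows --motion '[[[0,0,-5.78,-6.4,-5.61,0.9,1],[0,0,-5.78,-6.4,-5.61,0.9,1],[0,0,-5.78,-6.4,-5.61,0.9,1],[0,0,-5.78,-6.4,-5.61,0.9,1],[0,0,-5.78,-6.4,-5.61,0.9,1],[0,0,-5.78,-6.4,-5.61,0.9,1],[0,0,-5.78,-6.4,-5.61,0.9,1],[0,0,-5.78,-6.4,-5.61,0.9,1],[0,0,-5.78,-6.4,-5.61,0.9,1],[0,0,-5.78,-6.4,-5.61,0.9,1],[0,0,-5.78,-6.4,-5.61,0.9,1],[0,0,-5.78,-6.4,-5.61,0.9,1]]]'

```text
time_s: 3.0
ee_pos: [382.0, 67.6, 200.4]
eef_rot: [-0.089, 0.996, 0.0, -0.0]
ft_force: [-0.5, 0.7, -0.2]
finger_gap: -0.001
grip_force: 0.0
```

```bash
python3 -c "
from m import *
s=bot.get_state();print(inv(s['ee_pos']),s['finger_gap'],s['ft_force'],s['joint_pos'])
print(row(s,-180,60.5,46,1))"
```

```text
[-180.2   60.5  200.4] -0.0010763244808048265 [-0.49301921  0.72785291 -0.17508025] [ 1.74912675e-01  4.69882008e-02 -3.45074040e-01  1.17880281e+00
  4.48711498e-04 -3.44179486e-03]
[0.0, -0.0, 0.0, -0.0, -0.0, 3.09]
```

Request:
play_rows --motion '[[[0,0,0,0,0,1,1],[0,0,0,0,0,2,1],[0,0,0,0,0,3.1,1],[0,0,0,0,0,3.1,1],[0,0,0,-0.4,0,3.1,1],[0,0,0,-0.7,0,3.1,1],[0,0,0,-0.9,0,3.1,1],[0,0,0,-1.1,0,3.1,1],[0,0,0,-1.3,0,3.1,1],[0,0,0,-1.5,0,3.1,1],[0,0,0,-1.6,0,3.1,1],[0,0,0,-1.7,0,3.1,1]]]'

```text
time_s: 4.2
ee_pos: [466.0, 81.9, 45.3]
eef_rot: [-0.089, 0.996, -0.0, -0.0]
ft_force: [-1.6, -0.1, 0.4]
finger_gap: 0.002
grip_force: 0.7
```

Request:
play_rows --motion '[[[0,0,0,-0.1,0,0,1],[0,0,0,-0.15,0,0,1],[0,0,0,-0.2,0,0,1],[0,0,0,-0.24,0,0,1],[0,0,0,-0.24,0,0,1]]]'

```text
time_s: 4.7
ee_pos: [478.0, 84.1, 45.3]
eef_rot: [-0.089, 0.996, -0.0, 0.0]
ft_force: [-0.5, -0.1, 0.1]
finger_gap: -0.001
grip_force: 0.1
```

```bash
python3 -c "
from m import *
s=bot.get_state();print(inv(s['ee_pos']),s['ft_force'])"
```

```text
[-82.7  59.7  45.3] [-0.53994684 -0.14561611  0.07097544]
```

Not at the stop yet, as the force is only the drawer's friction. I'll push in small steps until it rises.

Request:
play_rows --motion '[[[0,0,0,-0.04,0,0,1],[0,0,0,-0.04,0,0,1]]]'

```text
time_s: 4.9
ee_pos: [479.8, 84.4, 45.3]
eef_rot: [-0.089, 0.996, -0.0, 0.0]
ft_force: [0.3, -0.1, -0.9]
finger_gap: 0.001
grip_force: 0.2
```

Request:
play_rows --motion '[[[0,0,0,-0.04,0,0,1],[0,0,0,-0.04,0,0,1]]]'

```text
time_s: 5.1
ee_pos: [481.5, 84.7, 45.2]
eef_rot: [-0.089, 0.996, -0.0, -0.0]
ft_force: [-1.5, -0.6, 0.5]
finger_gap: -0.001
grip_force: 0.8
```

Request:
play_rows --motion '[[[0,0,0,-0.04,0,0,1],[0,0,0,-0.04,0,0,1]]]'

```text
time_s: 5.3
ee_pos: [481.5, 84.7, 45.0]
eef_rot: [-0.089, 0.996, -0.0, -0.002]
ft_force: [-6.2, -1.1, 4.4]
finger_gap: -0.001
grip_force: 3.1
```

Left drawer is home: it stalled at 481.5 with the force rising to 6 N. Now I'll back off, shift right and push the other drawer.

Request:
play_rows --motion '[[[0,0,0,0.5,0,0,1],[0,0,0,1.5,0,0,1],[0,0,0,1.5,-0.9,0,1],[0,0,0,1.5,-1.8,0,1],[0,0,0,1.5,-2.42,0,1],[0,0,0,1.5,-2.42,0,1],[0,0,0,1.1,-2.42,0,1],[0,0,0,0.9,-2.42,0,1],[0,0,0,0.7,-2.42,0,1],[0,0,0,0.5,-2.42,0,1],[0,0,0,0.3,-2.42,0,1],[0,0,0,0.2,-2.42,0,1]]]'

```text
time_s: 6.5
ee_pos: [496.1, -35.1, 45.2]
eef_rot: [-0.089, 0.996, 0.0, 0.0]
ft_force: [-1.4, -1.3, 1.7]
finger_gap: 0.002
grip_force: 0.7
```

Request:
play_rows --motion '[[[0,0,0,-0.06,0,0,1],[0,0,0,-0.12,0,0,1],[0,0,0,-0.16,0,0,1],[0,0,0,-0.16,0,0,1]]]'

```text
time_s: 6.9
ee_pos: [502.0, -34.2, 45.1]
eef_rot: [-0.089, 0.996, 0.0, -0.001]
ft_force: [-4.1, 0.5, 2.1]
finger_gap: -0.001
grip_force: 1.8
```

Request:
play_rows --motion '[[[0,0,0,-0.04,0,0,1],[0,0,0,-0.04,0,0,1]]]'

```text
time_s: 7.1
ee_pos: [502.0, -34.2, 45.0]
eef_rot: [-0.088, 0.996, 0.0, -0.003]
ft_force: [-7.5, -0.2, 6.4]
finger_gap: 0.005
grip_force: 4.2
```

Request:
play_rows --motion '[[[0,0,0,-0.04,0,0,1],[0,0,0,-0.04,0,0,1]]]'

```text
time_s: 7.3
ee_pos: [502.0, -34.2, 44.9]
eef_rot: [-0.088, 0.996, -0.0, -0.005]
ft_force: [-12.2, -1.6, 10.2]
finger_gap: -0.0
grip_force: 6.5
```

Both drawers are at their stops. I'll back off and rise, and check with the cameras.

Request:
play_rows --motion '[[[0,0,0,0.8,0,0,1],[0,0,0,1,0,-0.5,1],[0,0,0,1,0,-1.5,1],[0,0,0,1,0.6,-2.4,1],[0,0,0,1,1.2,-3.3,1],[0,0,0,1,1.2,-4.3,1],[0,0,0,1,1.2,-4.5,1],[0,0,0,1,1.2,-4.5,1]]]'

```text
time_s: 8.1
ee_pos: [449.8, 17.1, 274.2]
eef_rot: [-0.089, 0.996, -0.0, 0.005]
ft_force: [0.1, 0.7, -0.2]
finger_gap: 0.007
grip_force: 0.0
```

Run:
```python
from m import *
import f
s=bot.get_state();print(inv(s['ee_pos']),s['ft_force'],s['time_s'])
print(row(s,115,0,268,1))
f.draw([571,40,.175,1.5,0,0],"dr")
```

```text
[-124.8   -1.3  270.2] [ 0.71335052 -0.35764579 -0.22176917] 8.2
[-0.0, 0.01, -0.01, -4.8, 0.03, 0.05]
```

View pics/dr_scene.png

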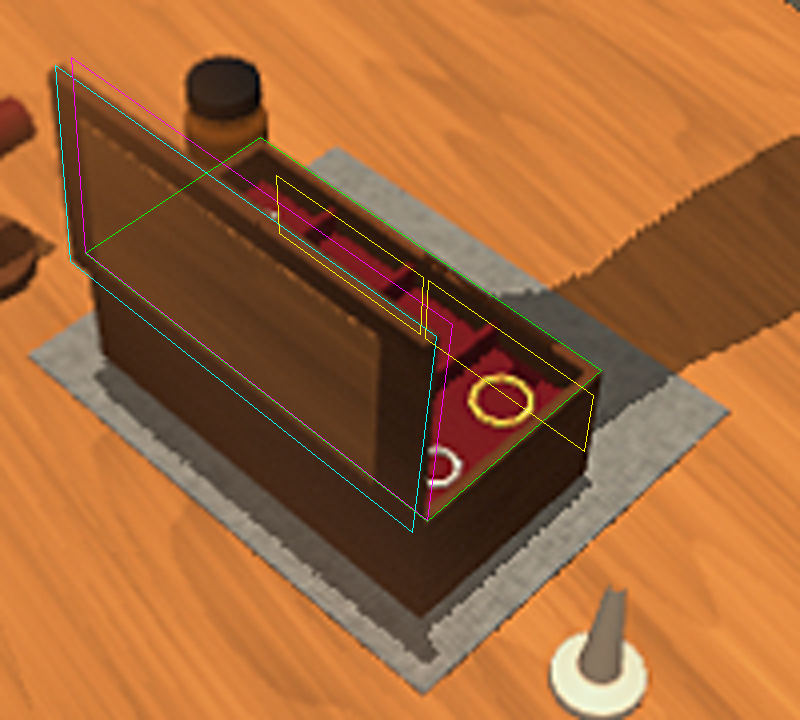

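Both drawers are in and the lid still stands at about 1.55. Now over the lid's edge to behind it.

Request:
play_rows --motion '[[[0,0,0,-0.8,0,0,1],[0,0,0,-1.6,0,0,1],[0,0,0,-2.4,0,0,1],[0,0,0,-3.2,0,0,1],[0,0,0,-4,0,0,1],[0,0,0,-4.8,0,0,1],[0,0,0,-4.8,0,0,1],[0,0,0,-4.8,0,0,1],[0,0,0,-4.8,0,0,1]]]'

```text
time_s: 9.1
ee_pos: [682.3, 58.5, 269.0]
eef_rot: [-0.088, 0.996, -0.0, -0.001]
ft_force: [0.5, 0.1, 0.4]
finger_gap: 0.004
grip_force: 0.0
```

Run:
```python
from m import *
s=bot.get_state();print(inv(s['ee_pos']),s['ft_force'],s['time_s'],s['joint_pos'],R.from_quat(s['eef_rot']).as_matrix().round(3)[:,2])
```

```text
[113.8  -1.6 269. ] [0.45082892 0.06075912 0.38193284] 9.1 [ 8.55830076e-02  6.41378648e-01  6.82190278e-01  1.61447737e+00
 -3.05469540e-05 -9.14145358e-02] [-0.003 -0.    -1.   ]
```

Run:
```python
from m import *
for th in np.arange(1.6,-.11,-.1):
    r=108; X=66-r*np.cos(th)+10*np.sin(th)+9; Z=85.5+r*np.sin(th)+10*np.cos(th)+14
    print(round(th,1),"X %.1f Z %.1f"%(X,Z),"dx %.2f dz %.2f"%((113.8-X)/50,(269-Z)/50))
```

```text
1.6 X 88.1 Z 207.2 dx 0.51 dz 1.24
1.5 X 77.3 Z 207.9 dx 0.73 dz 1.22
1.4 X 66.5 Z 207.6 dx 0.95 dz 1.23
1.3 X 55.7 Z 206.2 dx 1.16 dz 1.26
1.2 X 45.2 Z 203.8 dx 1.37 dz 1.30
1.1 X 34.9 Z 200.3 dx 1.58 dz 1.37
1.0 X 25.1 Z 195.8 dx 1.77 dz 1.46
0.9 X 15.7 Z 190.3 dx 1.96 dz 1.57
0.8 X 6.9 Z 183.9 dx 2.14 dz 1.70
0.7 X -1.2 Z 176.7 dx 2.30 dz 1.85
0.6 X -8.5 Z 168.7 dx 2.45 dz 2.01
0.5 X -15.0 Z 160.1 dx 2.58 dz 2.18
0.4 X -20.6 Z 150.8 dx 2.69 dz 2.36
0.3 X -25.2 Z 141.0 dx 2.78 dz 2.56
0.2 X -28.9 Z 130.8 dx 2.85 dz 2.76
0.1 X -31.5 Z 120.2 dx 2.91 dz 2.98
-0.0 X -33.0 Z 109.5 dx 2.94 dz 3.19
-0.1 X -33.5 Z 98.7 dx 2.95 dz 3.41
```

Request:
play_rows --motion '[[[0,0,0,0,0,0.4,1],[0,0,0,0,0,0.8,1],[0,0,0,0,0,1.2,1],[0,0,0,0,0,1.2,1],[0,0,0,0.15,0,1.2,1],[0,0,0,0.3,0,1.2,1],[0,0,0,0.3,0,1.2,1]]]'

```text
time_s: 9.8
ee_pos: [667.8, 56.1, 212.7]
eef_rot: [-0.088, 0.996, -0.0, 0.001]
ft_force: [-0.2, 0.2, 1.2]
finger_gap: -0.002
grip_force: 0.0
```

Request:
play_rows --motion '[[[0,0,0,0.1,0,0.02,1],[0,0,0,0.2,0,0.04,1],[0,0,0,0.32,0,0.04,1],[0,0,0,0.43,0,0.04,1],[0,0,0,0.54,0,0.04,1],[0,0,0,0.65,0,0.04,1],[0,0,0,0.76,0,0.06,1],[0,0,0,0.86,0,0.08,1],[0,0,0,0.97,0,0.11,1],[0,0,0,1.07,0,0.14,1],[0,0,0,1.17,0,0.18,1],[0,0,0,1.28,0,0.23,1]]]'

```text
time_s: 11.0
ee_pos: [605.2, 44.9, 198.8]
eef_rot: [-0.089, 0.996, -0.0, 0.0]
ft_force: [0.6, 0.4, 2.0]
finger_gap: -0.002
grip_force: 0.7
```

Run:
```python
from m import *
import f
s=bot.get_state();print(inv(s['ee_pos']),s['ft_force'],s['time_s'])
f.draw([571,40,.175,1.1,0,0],"lid")
```

```text
[ 34.6  -1.4 198.2] [-0.4599539   0.21464736  0.80016657] 11.1
```

View pics/lid_scene.png

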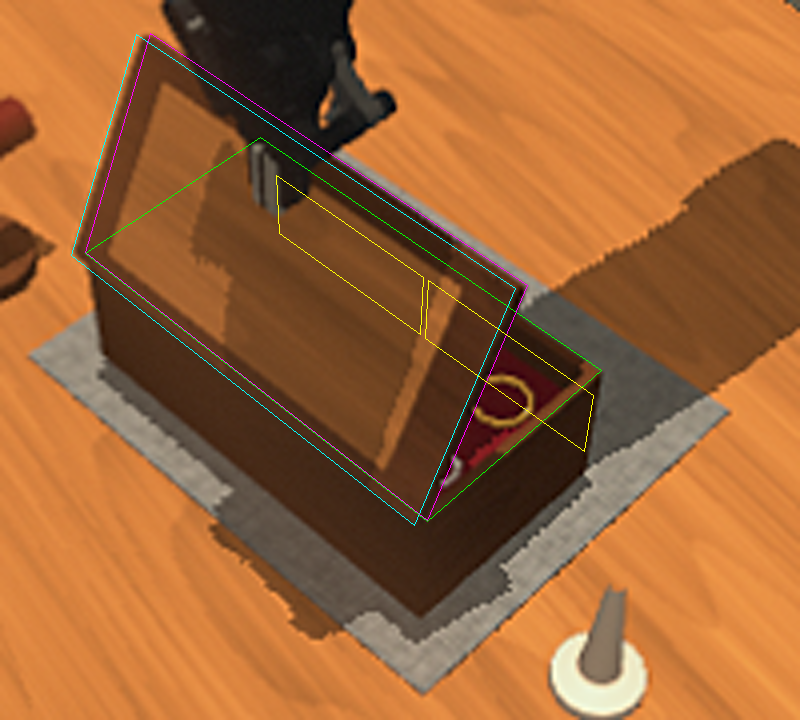

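The picture shows the fingertip on the wooden face (270,190) and the lid at about 1.1 rad, as modelled. Continuing along the arc.

Request:
play_rows --motion '[[[0,0,0,0.1,0,0.04,1],[0,0,0,0.19,0,0.09,1],[0,0,0,0.29,0,0.14,1],[0,0,0,0.38,0,0.2,1],[0,0,0,0.47,0,0.26,1],[0,0,0,0.56,0,0.33,1],[0,0,0,0.64,0,0.4,1],[0,0,0,0.72,0,0.48,1],[0,0,0,0.8,0,0.56,1],[0,0,0,0.87,0,0.64,1],[0,0,0,0.94,0,0.73,1],[0,0,0,1,0,0.81,1]]]'

```text
time_s: 12.3
ee_pos: [556.0, 36.1, 157.8]
eef_rot: [-0.089, 0.996, -0.0, -0.0]
ft_force: [0.5, -0.0, -0.2]
finger_gap: -0.001
grip_force: 0.3
```

Request:
play_rows --motion '[[[0,0,0,0.06,0,0.09,1],[0,0,0,0.11,0,0.18,1],[0,0,0,0.16,0,0.28,1],[0,0,0,0.2,0,0.38,1],[0,0,0,0.24,0,0.48,1],[0,0,0,0.27,0,0.58,1],[0,0,0,0.3,0,0.68,1],[0,0,0,0.33,0,0.78,1],[0,0,0,0.34,0,0.86,1],[0,0,0,0.35,0,0.92,1],[0,0,0,0.35,0,0.92,1]]]'

```text
time_s: 13.4
ee_pos: [538.7, 33.1, 111.7]
eef_rot: [-0.089, 0.996, 0.0, -0.001]
ft_force: [0.3, 0.3, -0.7]
finger_gap: 0.001
grip_force: 0.0
```

Just short of shut (TCP 111.7, contact expected near 109.5). I'll press down in small steps.

Request:
play_rows --motion '[[[0,0,0,0,0,0.04,1],[0,0,0,0,0,0.06,1],[0,0,0,0,0,0.06,1]]]'

```text
time_s: 13.7
ee_pos: [539.3, 33.1, 109.6]
eef_rot: [-0.089, 0.996, -0.0, 0.0]
ft_force: [-0.1, 0.5, 1.8]
finger_gap: 0.003
grip_force: 0.9
```

Request:
play_rows --motion '[[[0,0,0,0,0,0.04,1],[0,0,0,0,0,0.04,1]]]'

```text
time_s: 13.9
ee_pos: [539.3, 33.1, 109.5]
eef_rot: [-0.089, 0.996, -0.0, 0.001]
ft_force: [-4.5, -0.3, 12.2]
finger_gap: 0.0
grip_force: 6.5
```

The lid is shut: the tip is at 95.5 mm with 12 N of resistance. Lifting clear.

Request:
play_rows --motion '[[[0,0,0,0,0,0.02,1],[0,0,0,0,0,0,1],[0,0,0,0,0,-0.3,1],[0,0,0,0,0,-1,1],[0,0,0,0,0,-2,1],[0,0,0,0.8,0,-2.8,1],[0,0,0,1.6,0,-2.8,1],[0,0,0,2.4,0,-2.8,1],[0,0,0,3,0,-2.8,1],[0,0,0,3,0,-2.8,1],[0,0,0,3,0,-2.8,1]]]'

```text
time_s: 15.0
ee_pos: [391.7, 6.6, 247.8]
eef_rot: [-0.088, 0.996, -0.0, 0.001]
ft_force: [0.1, -0.3, 0.3]
finger_gap: 0.002
grip_force: 0.0
```

Run:
```python
from m import *
import f
s=bot.get_state();print(inv(s['ee_pos']),s['ft_force'],s['time_s'])
f.draw([571,40,.175,0,0,0],"end")
```

```text
[-180.5   -1.3  247.5] [ 0.44658189  0.33255933 -0.23580026] 15.1
```

View pics/end_scene.png

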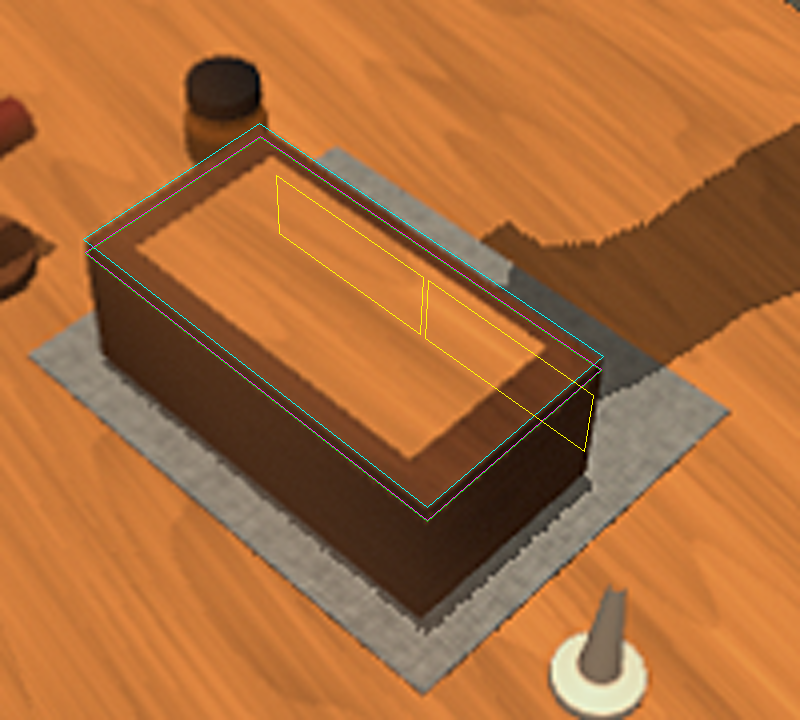

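View pics/end_top.png

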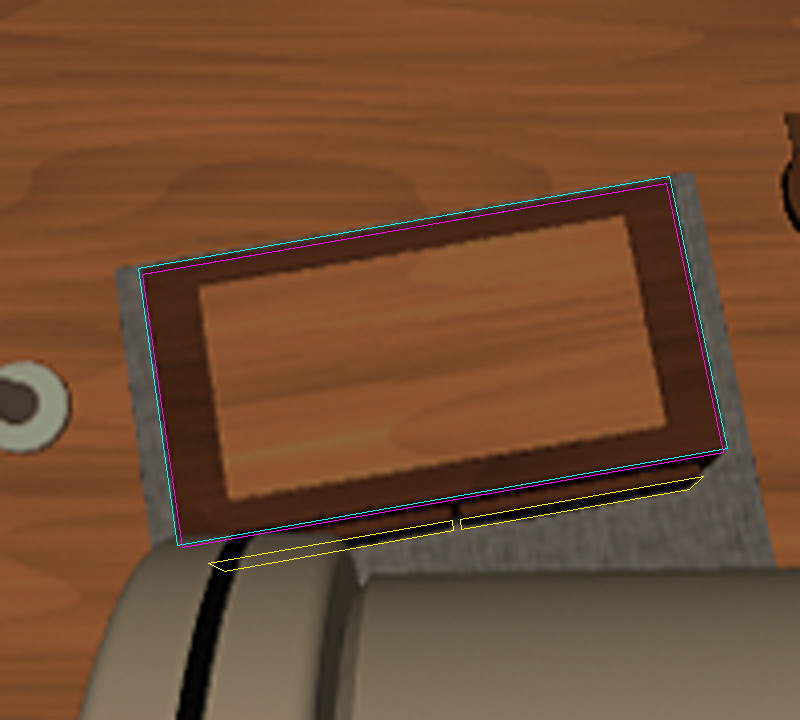

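The lid lies on the shut wireframe in both views, the drawer fronts are home, and the cone, jar and bar are unmoved.

```bash
python3 -c "
from plant import bot
print(bot.sign_off())"
```

```text
the job is handed in; nothing more can be done
None
```

Both drawers are pushed home and the lid is shut; the cone, jar and bar look unmoved in the final pictures, the arm is clear, and the job was handed in at about 15 s (no verdict came back).

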